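# Cull misshapen desiccant tubs from the covered drying tray

### The arm

A 6-joint arm with a two-finger parallel gripper is mounted at the origin on the work surface. World frame = base frame: x ahead of the robot, y to its left, z up, the work surface at z = 0. Lengths are in m, angles in rad, forces in N, time in s.
With the tool pointing down it reaches from about 0.35 to 0.775 m from the base axis. Payload 7.3 kg.
Tool frame: the origin (TCP) lies on the front face of the gripper's body, between the roots of the fingers; the fingertips stand ahead of it and the grasp point (between the pads) lies 47 mm ahead of it (finger_overhang is the z of the fingertips in the tool frame, in m); z points along the fingers, y is the line along which they close (so a half turn about z gives the same grasp; the last joint's range is limited). The gripper opens to 92 mm and grips with 3 to 60 N. Pads are 19 mm wide; open, the fingers measure 130 mm over their backs; the gripper's body (75 mm by 190 mm) begins 47 mm behind the grasp point.
Start: joints at [-0.146, 0.342, 1.524, -0, 1.275, -0.146], TCP at [0.525, 0, 0.292] pointing down, gripper open.
Joint ranges: [-2.53, 2.53], [-0.77, 2.02], [0.04, 2.7], [-1, 4.14], [0.28, 2.66], [-3.11, 3.11]. Speed limits (rad/s): [2.57, 2.57, 3.14, 3.14, 3.14, 3.14].

### API

Orientations are given as [roll, pitch, yaw] about the fixed x, y, z axes, in that order (R = Rz(yaw) Ry(pitch) Rx(roll)).
In Python, from cell import * gives the robot as it stands. The module is installed in compiled form; this text tells all that it offers.
- The arm moves only by the tool arm_command, never from a script. Its argument "series" is a list of rows, each an object of numbers: "x", "y", "z": the shift along the tool's x, y, z in mm; "rx", "ry", "rz": the turn, a rotation vector about the tool's x, y, z in degrees. A call has 1 to 20 rows; each row is the pose to reach, as a shift and turn from the pose commanded when the call began, along the tool's axes at that moment; what a row does not reach only later rows make up. A row lasts 1/10 s, in which the tool goes at most 50 mm and 8.59 degrees, less where a joint would pass 70% of its speed; a pose out of reach is approached as far as the arm can. A call with a gripper value outside its range is refused whole. "hand" is the finger opening in mm, from 0 to 91.8, set as the call begins (left out, the last holds). The fingers move at their own pace and stop on an object; "squeeze" is the grip in N (left out, the last holds). Time passes only in rows, so rows that repeat a pose let the fingers close. It gives the time, the measured TCP pose, the force, the opening and the grip force at its end, in the units of the state.
- observe(): the state, without advancing time (a new reading comes with each control period).
- read_camera(name): name is "scene" or "side" or "wrist"; returns a dict with "pixels" (480x640x3 uint8, blue, green, red), "K" (3x3 intrinsics, pixels), "rvec" (rotation vector, rad) and "tvec" (3), from world to camera coordinates, as OpenCV has them. Camera axes: x right, y down, z forward; pixel columns grow to the right and rows downward; lengths in m; the calibration is good to about 2 mm. A picture is of the moment at which its call begins. There is no depth.
- hand_in(): hands the job in; it is judged then, once.
Trained networks look in a picture, given as the dict that the camera call returned (one of the last four; its "shot" number tells which), for a name from the list of things; names that differ only in an ending like _2 or _b are one class to them, and where a whole thing is asked for, a point or a joint stands for the part that bears it (a point fixed in the world has none). Each returns a list of dicts, best first, with "confidence" (0 to 1); they miss things now and then, are a little off and sometimes report something else, mostly with a low value. They report only what shows in the picture. A call takes as long as a camera call.
- boxes_of(picture, query): "point" ([x, y, z] in m, in world coordinates, good to about 4 mm: the middle of the surface that is visible of it).
- trace(picture, query): "pixels" (480x640 bool, what is visible of it).
- mark_of(picture, query): "point" ([x, y, z] in m, in world coordinates, good to about 4 mm: a listed point, or the origin of a listed thing).
The state is a dict: "time": time; "qpos": joint angles; "qvel": joint speeds; "joint_efforts": joint torques, N m; "tool_pos": TCP position; "tool_rot": TCP orientation; "contact_force": force on the tool from outside, world axes, zero at the start; "torque": the same for the moment, N m; "opening": finger opening in m; "grip_force": force on a finger pad.
Only numpy, scipy, OpenCV 4.12 (cv2) and the standard library are available. Lean on these libraries where they do the work, as an engineer would, in place of code of your own. Each camera call takes 0.05 s, during which the arm holds its last target. There are 200 camera calls.

### The job

Lift the grey cover off the drying tray and set it down upright in the middle of the cork mat, then take every misshapen desiccant tub (crushed short, broken, kinked or swollen) out of the tray and put it in the blue bin, leaving the sound straight tubs in the tray inside its rim. When all the misshapen ones are in the bin, put the cover back over the rim so that it stands flat on the tray all round; do not disturb the lens, hood or body cap.

Things in the scene. Friction and masses are not known exactly. Their poses are not given: they have to be found in the camera images.
- tray: Fixed dark green tray plate, 310 (x) x 250 (y) x 6 mm, origin at the centre of its underside. On it a dark rim 12 mm high, 4 mm thick, 260 x 200 mm outside. Inside the rim the tubs stand on the plate (z = 6 mm) under the cover: up to four rows 62 mm apart along x, two columns 88 mm apart along y, any order, some places empty, axes roughly along the tray's.
- cover: Loose grey cover, a box open below, 284 (x) x 224 (y) x 87 mm, walls 4 mm, 0.45 kg; origin: centre of its lower edge. Fits outside the tray's rim with 8 mm to spare, standing on the plate (origin 6 mm above the tray's). Black knob on top: stem 60 (x) x 16 (y) mm from z = 87 to 127 mm, cap plate 74 x 32 mm above it to z = 137; pinch the stem across y below the cap plate.
- mat: Fixed cork mat lying flat, 300 (x) x 250 (y) x 4 mm, origin at the centre of its underside, to one side of the tray (left or right).
- bin: Fixed blue open bin for rejects, 250 (x) x 230 (y) x 45 mm, walls and floor 5 mm, origin at the centre of its underside, on the other side of the tray.
- short1: Misshapen desiccant tub: crushed short, 40 x 40 mm and only 38 mm tall with its cap; origin at the centre of its underside, z up through its orange cap. Its y faces are flat and 40 mm apart: pinch it across y. About 60 g. May be absent.
- short2: Misshapen desiccant tub, the same as short1: 40 x 40 x 38 mm; origin at the centre of its underside, z up through its orange cap. Its y faces are flat and 40 mm apart: pinch it across y. About 60 g. May be absent.
- broken: Misshapen desiccant tub: half its top is broken away; 40 x 40 mm up to z = 30 mm, and above that only a slab from x = -20 to -2 mm up to z = 62 mm, no cap; origin at the centre of its underside, z up. Its y faces are flat and 40 mm apart: pinch it across y. About 60 g. May be absent.
- kinked: Misshapen desiccant tub: 40 x 40 mm and upright up to z = 32 mm, above that the body leans 0.45 rad over to +x, its top near z = 70 mm and its side reaching x = 36 mm; origin at the centre of its underside, z up. Its y faces are flat and 40 mm apart: pinch it across y. About 60 g. May be absent.
- swollen: Misshapen desiccant tub: 62 mm tall, its x sides bulged to 60 mm width between z = 11 and 47 mm, 40 mm wide in y; origin at the centre of its underside, z up through its orange cap. Its y faces are flat and 40 mm apart: pinch it across y. About 60 g. May be absent.
- good1: Sound desiccant tub: a straight white square tub 40 x 40 x 56 mm with a 6 mm orange round cap, 62 mm tall in all; origin at the centre of its underside, z up through its orange cap. Its y faces are flat and 40 mm apart: pinch it across y. About 60 g. May be absent.
- good2: Sound desiccant tub: a straight white square tub 40 x 40 x 56 mm with a 6 mm orange round cap, 62 mm tall in all; origin at the centre of its underside, z up through its orange cap. Its y faces are flat and 40 mm apart: pinch it across y. About 60 g. May be absent.
- good3: Sound desiccant tub: a straight white square tub 40 x 40 x 56 mm with a 6 mm orange round cap, 62 mm tall in all; origin at the centre of its underside, z up through its orange cap. Its y faces are flat and 40 mm apart: pinch it across y. About 60 g. May be absent.
- lens: Bystander: black lens standing upright, 74 mm across, 80 mm tall, origin under its centre.
- hood: Bystander: orange silicone lens hood, 80 mm across, 40 mm tall, origin under its centre.
- bodycap: Bystander: white body cap, a disc 58 mm across, 11 mm thick, origin under its centre.

How it is judged:
By the outcome, as a careful person would: the job done as asked, in the order asked, and still so for the second after the job is handed in, with the robot touching nothing.
Of short1, short2, broken, kinked, swollen only 3 to 5 are there at a start; the rules pass over those that are not, and their reading is None.
Of good1, good2, good3 only 2 to 3 are there at a start; the rules pass over those that are not, and their reading is None.
At some moment in a run one of good1, good2, good3, short1, short2, broken, kinked, swollen may be knocked a few centimetres aside while the robot is not near it.
Once in a run the grip may slacken for a moment while it holds something.
It also fails if it takes over 210 s, if anything falls off the work surface, if the arm or the gripper's body presses on something with over 40 N, if the wrist force passes 120 N, or if a joint passes its speed limit or range.

## Working session

There is one attempt and no reset: what is moved stays moved. The work goes in short steps, Python scripts to look and compute and a tool call to move; the robot and the scene stay as the last step left them, time stands still between calls to the robot, and variables do not carry over. Pictures are saved under pics/ and viewed, at most 14 in all, crops included, and the job is handed in when it is done.

Besides the shell and the picture viewer there is one more tool, called after "Emit:" by a JSON object that holds its "op" and its "data". arm_command: Moves the arm, as the interface text tells. Its arguments: {"type":"object","properties":{"series":{"type":"array"},"hand":{"type":"number"},"squeeze":{"type":"number"}},"required":["series"]}

```bash
mkdir -p pics; cat > h.py <<'E'
from cell import *
import numpy as np, cv2
def ray(p,u,v):
    R=cv2.Rodrigues(np.array(p["rvec"],float))[0]; t=np.array(p["tvec"],float).ravel()
    d=R.T@np.linalg.inv(np.array(p["K"]))@np.array([u,v,1.]); return -R.T@t,d
def at_z(p,u,v,z):
    c,d=ray(p,u,v); return c+d*(z-c[2])/d[2]
def proj(p,pts):
    return cv2.projectPoints(np.array(pts,float).reshape(-1,3),np.array(p["rvec"],float),np.array(p["tvec"],float),np.array(p["K"],float),None)[0].reshape(-1,2)
def st():
    s=observe(); print({k:np.round(s[k],3).tolist() for k in("time","tool_pos","tool_rot","contact_force","opening","grip_force","qpos")}); return s
E
python3 - <<'E'
from h import *
st()
for n in("scene","side"):
    p=read_camera(n); cv2.imwrite(f"pics/{n}0.png",p["pixels"])
    for q in("tray","cover","mat","bin","lens","hood","bodycap"):
        m=mark_of(p,q); print(n,q,[(np.round(a["point"],3).tolist(),round(a["confidence"],2)) for a in m[:2]])
E
```

```text
{'time': 0.0, 'tool_pos': [0.525, 0.0, 0.292], 'tool_rot': [-3.14, -0.0, 1.571], 'contact_force': [0.56, -0.306, 0.163], 'opening': 0.091, 'grip_force': 0.0, 'qpos': [-0.146, 0.343, 1.525, 0.0, 1.275, -0.146]}
scene tray []
scene cover [([0.568, 0.01, 0.006], 0.8)]
scene mat [([0.518, 0.369, -0.004], 0.75)]
scene bin [([0.503, -0.387, -0.0], 0.88)]
scene lens [([0.737, 0.203, 0.004], 0.57)]
scene hood [([0.791, -0.002, 0.001], 0.98)]
scene bodycap [([0.744, -0.221, 0.006], 0.81)]
side tray []
side cover [([0.566, 0.008, 0.012], 0.94)]
side mat [([0.515, 0.373, 0.0], 0.61)]
side bin [([0.507, -0.384, 0.003], 0.95)]
side lens [([0.737, 0.204, -0.002], 0.75)]
side hood [([0.792, 0.001, 0.004], 0.97)]
side bodycap [([0.749, -0.22, 0.007], 0.64)]
```

View pics/scene0.png

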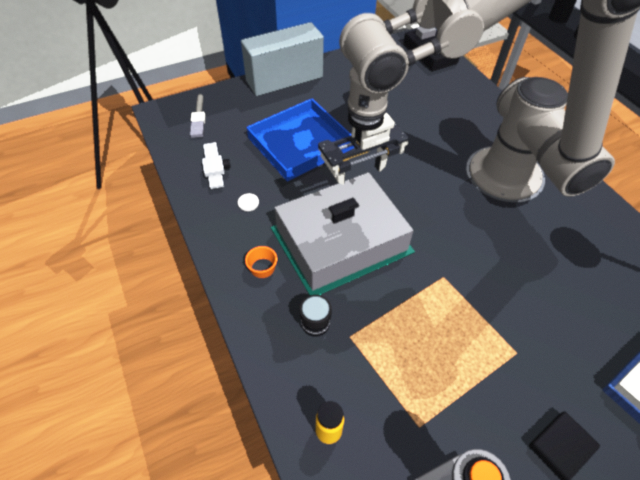

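View pics/side0.png

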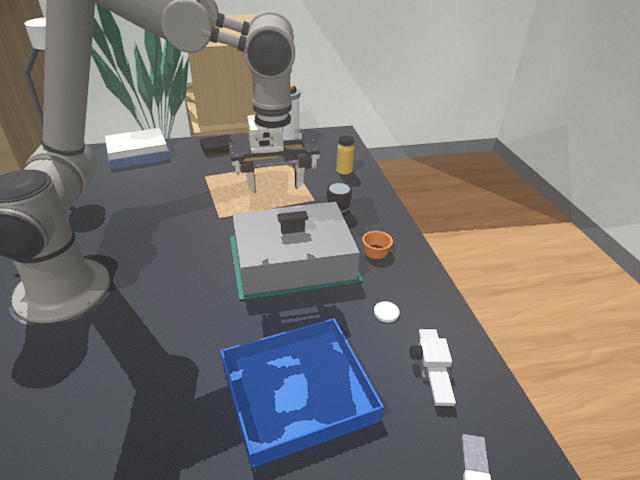

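```bash
python3 - <<'E'
from h import *
p=read_camera("wrist"); cv2.imwrite("pics/wrist0.png",p["pixels"])
R=cv2.Rodrigues(np.array(p["rvec"]))[0]; print(-R.T@np.ravel(p["tvec"]),R.round(2),p["K"])
for n in("scene","side"):
    q=read_camera(n); R=cv2.Rodrigues(np.array(q["rvec"]))[0]; print(n,-R.T@np.ravel(q["tvec"]))
    for o in("cover","mat","bin"):
        t=trace(q,o)
        if t: 
            m=t[0]["pixels"]; ys,xs=np.nonzero(m); print(o,m.sum(),xs.min(),xs.max(),ys.min(),ys.max())
E
```

```text
[0.52586276 0.08128079 0.38413782] [[ 1.    0.    0.  ]
 [ 0.   -0.95  0.3 ]
 [ 0.   -0.3  -0.95]] [[375.78353044   0.         321.09530866]
 [  0.         375.78353044 231.76227394]
 [  0.           0.           1.        ]]
scene [0.96786216 0.6722447  1.05540236]
cover 10061 275 412 173 289
mat 12966 350 515 278 426
bin 4558 247 353 100 180
side [ 0.41435843 -0.90537646  0.7912324 ]
cover 9206 232 359 203 294
mat 3374 206 312 166 217
bin 3418 206 312 166 217
```

View pics/wrist0.png

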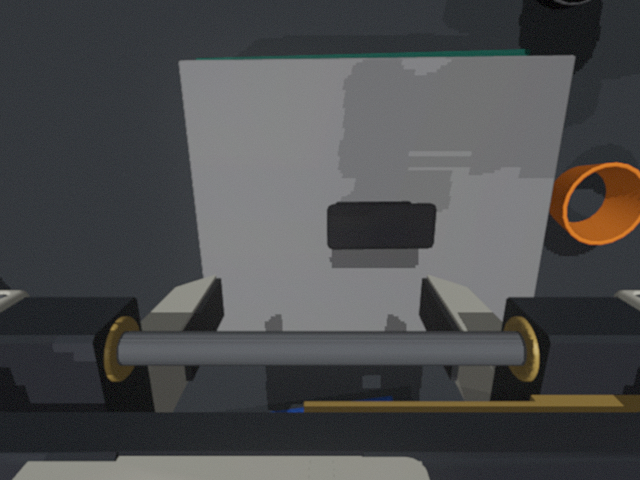

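Scene view: the cover is on the tray (knob at 343,210), with the bin at 300,137 on the right and the mat at 433,348 on the left. The hood (261,262), lens (315,313) and body cap (248,202) stand behind the tray. In the wrist view the cover's top edge runs from (181,62) to (573,56), and the knob cap spans (328..434, 204..248).

```bash
python3 - <<'E'
from h import *
print(observe().keys()); print(globals().get("finger_overhang"))
p=read_camera("wrist")
for u,v,z in[(181,62,.093),(573,56,.093),(540,320,.093),(328,204,.143),(434,204,.143),(434,248,.143),(328,248,.143)]: print(u,v,at_z(p,u,v,z).round(4))
for n in("scene","side"):
    p=read_camera(n)
    for o,z in(("mat",.004),("bin",.045),("cover",.093)):
        for t in trace(p,o)[:2]:
            m=t["pixels"]; c=max(cv2.findContours(m.astype(np.uint8),0,1)[0],key=cv2.contourArea)[:,0]
            w=np.array([at_z(p,*q,z)[:2] for q in c],np.float32); r=cv2.minAreaRect(w); print(n,o,round(t["confidence"],2),np.round(r[0],3),np.round(r[1],3),round(r[2],1))
    print(n,[(np.round(a["point"],3),a["confidence"]) for a in boxes_of(p,"cover")[:1]])
E
```

```text
dict_keys(['time', 'qpos', 'qvel', 'joint_efforts', 'tool_pos', 'tool_rot', 'contact_force', 'torque', 'grip_force', 'opening'])
0.0655
181 62 [0.4265 0.1169 0.093 ]
573 56 [0.7046 0.1209 0.093 ]
540 320 [ 0.718  -0.0906  0.093 ]
328 204 [0.5306 0.0251 0.143 ]
434 204 [0.6003 0.0251 0.143 ]
434 248 [ 0.603  -0.0056  0.143 ]
328 248 [ 0.5308 -0.0056  0.143 ]
scene mat 0.74 [0.515 0.377] [0.3  0.25] 8.1
scene bin 0.81 [ 0.515 -0.362] [0.274 0.267] 9.7
scene cover 0.75 [0.576 0.035] [0.31  0.273] 1.2
scene [(array([0.584, 0.042, 0.091]), 0.74)]
side mat 0.82 [0.511 0.368] [0.3   0.257] 7.9
side bin 0.88 [ 0.505 -0.399] [0.252 0.25 ] 9.5
side bin 0.36 [ 0.783 -0.027] [0.112 0.078] 79.4
side cover 0.75 [ 0.562 -0.04 ] [0.285 0.316] 0.8
side [(array([ 0.559, -0.06 ,  0.094]), 0.7)]
```

Emit:
{"op": "arm_command", "data": {"series": [{"x":10,"y":41,"rz":89},{"x":10,"y":41,"rz":89},{"x":10,"y":41,"rz":89},{"x":10,"y":41,"rz":89},{"x":10,"y":41,"rz":89},{"x":10,"y":41,"rz":89},{"x":10,"y":41,"rz":89},{"x":10,"y":41,"rz":89},{"x":10,"y":41,"rz":89},{"x":10,"y":41,"rz":89},{"x":10,"y":41,"rz":89},{"x":10,"y":41,"rz":89},{"x":10,"y":41,"rz":89},{"x":10,"y":41,"z":40,"rz":89},{"x":10,"y":41,"z":80,"rz":89},{"x":10,"y":41,"z":105,"rz":89},{"x":10,"y":41,"z":118,"rz":89},{"x":10,"y":41,"z":124,"rz":89},{"x":10,"y":41,"z":124,"rz":89}], "hand": 91.8}}

```text
invalid input
```

Emit:
{"op": "arm_command", "data": {"series": [{"z":0},{"z":0},{"z":0},{"z":0},{"z":0},{"z":0},{"z":0},{"z":0},{"z":0},{"z":0}], "hand": 5, "squeeze": 30}}

```text
invalid input
```

Emit:
{"op": "arm_command", "data": {"series": [{"x":10,"y":41,"z":0,"rx":0,"ry":0,"rz":89}]}}

```text
time: 1.9
tool_pos: [0.5628, 0.0096, 0.292]
tool_rot: [-3.137, 0.001, 1.418]
contact_force: [1.1, -0.6, 0.3]
opening: 0.092
grip_force: 0.0
```

Emit:
{"op": "arm_command", "data": {"series": [{"x":0,"y":0,"z":0,"rx":0,"ry":0,"rz":80.4},{"x":0,"y":0,"z":0,"rx":0,"ry":0,"rz":80.4},{"x":0,"y":0,"z":0,"rx":0,"ry":0,"rz":80.4},{"x":0,"y":0,"z":0,"rx":0,"ry":0,"rz":80.4},{"x":0,"y":0,"z":0,"rx":0,"ry":0,"rz":80.4},{"x":0,"y":0,"z":0,"rx":0,"ry":0,"rz":80.4},{"x":0,"y":0,"z":0,"rx":0,"ry":0,"rz":80.4},{"x":0,"y":0,"z":0,"rx":0,"ry":0,"rz":80.4},{"x":0,"y":0,"z":0,"rx":0,"ry":0,"rz":80.4},{"x":0,"y":0,"z":0,"rx":0,"ry":0,"rz":80.4},{"x":0,"y":0,"z":0,"rx":0,"ry":0,"rz":80.4},{"x":0,"y":0,"z":40,"rx":0,"ry":0,"rz":80.4},{"x":0,"y":0,"z":60,"rx":0,"ry":0,"rz":80.4},{"x":0,"y":0,"z":60,"rx":0,"ry":0,"rz":80.4},{"x":0,"y":0,"z":60,"rx":0,"ry":0,"rz":80.4}]}}

```text
time: 3.4
tool_pos: [0.5663, 0.01, 0.2328]
tool_rot: [3.142, -0.0, 0.019]
contact_force: [0.1, -0.7, 1.3]
opening: 0.0918
grip_force: 0.0
```

```bash
python3 - <<'E'
from h import *
s=st()
p=read_camera("wrist"); cv2.imwrite("pics/w1.png",p["pixels"])
print(proj(p,[[.566,.010,.143],[.566,.010,.115]]))
E
```

```text
{'time': 3.4, 'tool_pos': [0.566, 0.01, 0.233], 'tool_rot': [3.142, -0.0, 0.019], 'contact_force': [0.132, -0.71, 1.256], 'opening': 0.092, 'grip_force': 0.0, 'qpos': [-0.118, 0.469, 1.497, 0.0, 1.175, 1.435]}
[[321.6324499  278.12372846]
 [321.56897255 258.68935651]]
```

View pics/w1.png

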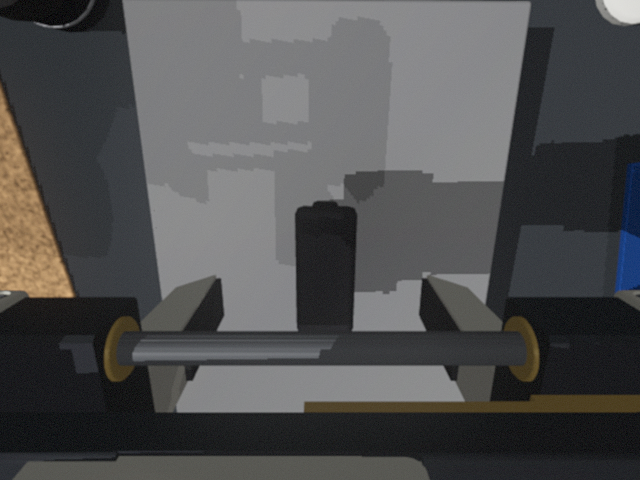

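The knob cap is centred at u≈326, under the gripper and 2–3 mm off in y. Its edges run parallel to the tool, so I descend and pinch.

Emit:
{"op": "arm_command", "data": {"series": [{"x":0,"y":2.5,"z":30,"rx":0,"ry":0,"rz":0},{"x":0,"y":2.5,"z":50,"rx":0,"ry":0,"rz":0},{"x":0,"y":2.5,"z":60,"rx":0,"ry":0,"rz":0},{"x":0,"y":2.5,"z":65,"rx":0,"ry":0,"rz":0},{"x":0,"y":2.5,"z":65,"rx":0,"ry":0,"rz":0},{"x":0,"y":2.5,"z":65,"rx":0,"ry":0,"rz":0}]}}

```text
time: 4.05
tool_pos: [0.5667, 0.0075, 0.1684]
tool_rot: [3.141, -0.002, 0.018]
contact_force: [1.3, 0.0, -0.0]
opening: 0.0918
grip_force: 0.0
```

Emit:
{"op": "arm_command", "data": {"series": [{"x":0,"y":0,"z":0,"rx":0,"ry":0,"rz":0},{"x":0,"y":0,"z":0,"rx":0,"ry":0,"rz":0},{"x":0,"y":0,"z":0,"rx":0,"ry":0,"rz":0},{"x":0,"y":0,"z":0,"rx":0,"ry":0,"rz":0},{"x":0,"y":0,"z":0,"rx":0,"ry":0,"rz":0},{"x":0,"y":0,"z":0,"rx":0,"ry":0,"rz":0},{"x":0,"y":0,"z":0,"rx":0,"ry":0,"rz":0},{"x":0,"y":0,"z":0,"rx":0,"ry":0,"rz":0},{"x":0,"y":0,"z":0,"rx":0,"ry":0,"rz":0},{"x":0,"y":0,"z":0,"rx":0,"ry":0,"rz":0}], "hand": 5, "squeeze": 50}}

```text
time: 5.05
tool_pos: [0.5661, 0.0076, 0.1672]
tool_rot: [-3.142, -0.0, 0.018]
contact_force: [-0.3, 1.0, -0.3]
opening: 0.0315
grip_force: 50.0
```

Emit:
{"op": "arm_command", "data": {"series": [{"x":0,"y":0,"z":0,"rx":0,"ry":0,"rz":0},{"x":0,"y":0,"z":0,"rx":0,"ry":0,"rz":0},{"x":0,"y":0,"z":0,"rx":0,"ry":0,"rz":0},{"x":0,"y":0,"z":3,"rx":0,"ry":0,"rz":0},{"x":0,"y":0,"z":6,"rx":0,"ry":0,"rz":0},{"x":0,"y":0,"z":6.5,"rx":0,"ry":0,"rz":0},{"x":0,"y":0,"z":6.5,"rx":0,"ry":0,"rz":0}], "hand": 60}}

```text
time: 5.75
tool_pos: [0.566, 0.0075, 0.1605]
tool_rot: [-3.142, 0.0, 0.018]
contact_force: [-0.2, 0.0, -0.2]
opening: 0.0601
grip_force: 0.0
```

Emit:
{"op": "arm_command", "data": {"series": [{"x":0,"y":0,"z":0,"rx":0,"ry":0,"rz":0},{"x":0,"y":0,"z":0,"rx":0,"ry":0,"rz":0},{"x":0,"y":0,"z":0,"rx":0,"ry":0,"rz":0},{"x":0,"y":0,"z":0,"rx":0,"ry":0,"rz":0},{"x":0,"y":0,"z":0,"rx":0,"ry":0,"rz":0},{"x":0,"y":0,"z":0,"rx":0,"ry":0,"rz":0},{"x":0,"y":0,"z":0,"rx":0,"ry":0,"rz":0},{"x":0,"y":0,"z":0,"rx":0,"ry":0,"rz":0},{"x":0,"y":0,"z":0,"rx":0,"ry":0,"rz":0},{"x":0,"y":0,"z":0,"rx":0,"ry":0,"rz":0}], "hand": 5, "squeeze": 50}}

```text
time: 6.75
tool_pos: [0.5661, 0.0075, 0.1608]
tool_rot: [-3.142, -0.0, 0.017]
contact_force: [0.4, 0.3, 1.0]
opening: 0.031
grip_force: 50.0
```

```bash
python3 - <<'E'
from h import *
p=read_camera("side"); c=p["pixels"][130:310,190:390]; q=read_camera("scene")["pixels"][120:300,250:450]
cv2.imwrite("pics/c2.png",cv2.resize(np.hstack([c,q]),None,fx=2,fy=2,interpolation=2))
E
```

```text
(no output)
```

View pics/c2.png

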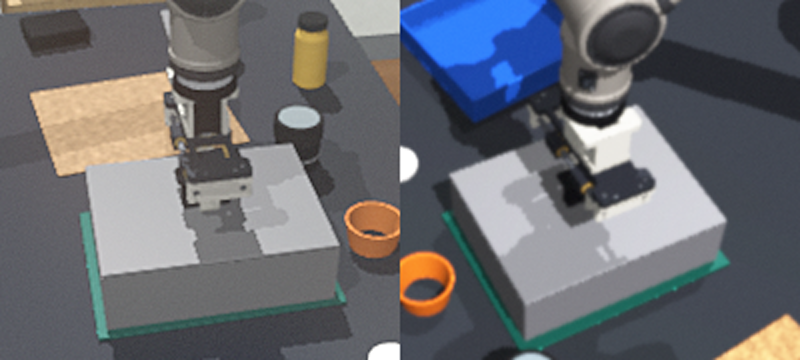

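Emit:
{"op": "arm_command", "data": {"series": [{"x":0,"y":0,"z":0,"rx":0,"ry":0,"rz":0},{"x":0,"y":0,"z":0,"rx":0,"ry":0,"rz":0},{"x":0,"y":0,"z":-5,"rx":0,"ry":0,"rz":0},{"x":0,"y":0,"z":-10,"rx":0,"ry":0,"rz":0},{"x":0,"y":0,"z":-15,"rx":0,"ry":0,"rz":0},{"x":0,"y":0,"z":-15,"rx":0,"ry":0,"rz":0},{"x":0,"y":0,"z":-15,"rx":0,"ry":0,"rz":0}], "squeeze": 60}}

```text
time: 7.55
tool_pos: [0.566, 0.0075, 0.1758]
tool_rot: [3.142, -0.0, 0.018]
contact_force: [-0.8, 0.2, -4.6]
opening: 0.0309
grip_force: 60.0
```

```bash
python3 - <<'E'
from h import *
st()
p=read_camera("side"); cv2.imwrite("pics/c3.png",cv2.resize(p["pixels"][190:310,210:390],None,fx=4,fy=4,interpolation=2))
E
```

```text
{'time': 7.55, 'tool_pos': [0.566, 0.008, 0.176], 'tool_rot': [3.142, -0.0, 0.018], 'contact_force': [-0.78, 0.189, -4.624], 'opening': 0.031, 'grip_force': 59.993, 'qpos': [-0.122, 0.531, 1.567, -0.0, 1.044, 1.431]}
```

View pics/c3.png

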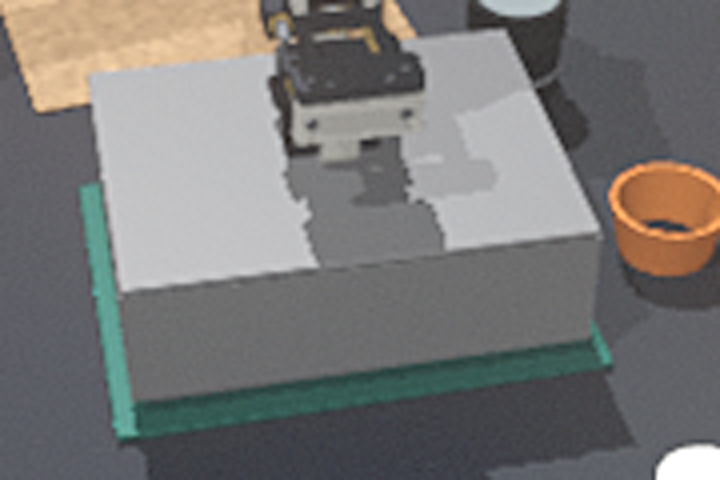

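Emit:
{"op": "arm_command", "data": {"series": [{"x":0,"y":0,"z":-20,"rx":0,"ry":0,"rz":0},{"x":0,"y":0,"z":-45,"rx":0,"ry":0,"rz":0},{"x":0,"y":0,"z":-70,"rx":0,"ry":0,"rz":0},{"x":0,"y":0,"z":-95,"rx":0,"ry":0,"rz":0},{"x":0,"y":0,"z":-110,"rx":0,"ry":0,"rz":0},{"x":-5,"y":-15,"z":-110,"rx":0,"ry":0,"rz":0},{"x":-8,"y":-45,"z":-110,"rx":0,"ry":0,"rz":-1},{"x":-12,"y":-80,"z":-110,"rx":0,"ry":0,"rz":-2},{"x":-16,"y":-115,"z":-110,"rx":0,"ry":0,"rz":-3},{"x":-20,"y":-150,"z":-110,"rx":0,"ry":0,"rz":-4},{"x":-24,"y":-185,"z":-110,"rx":0,"ry":0,"rz":-5},{"x":-28,"y":-220,"z":-110,"rx":0,"ry":0,"rz":-6},{"x":-32,"y":-255,"z":-110,"rx":0,"ry":0,"rz":-7},{"x":-36,"y":-290,"z":-100,"rx":0,"ry":0,"rz":-7},{"x":-40,"y":-325,"z":-85,"rx":0,"ry":0,"rz":-7},{"x":-43,"y":-350,"z":-70,"rx":0,"ry":0,"rz":-7},{"x":-45,"y":-362,"z":-50,"rx":0,"ry":0,"rz":-7},{"x":-45.5,"y":-365.5,"z":-30,"rx":0,"ry":0,"rz":-7},{"x":-45.5,"y":-365.5,"z":-10,"rx":0,"ry":0,"rz":-7},{"x":-45.5,"y":-365.5,"z":0,"rx":0,"ry":0,"rz":-7}]}}

```text
time: 9.6
tool_pos: [0.5121, 0.3722, 0.1724]
tool_rot: [3.14, 0.005, 0.141]
contact_force: [-0.5, -0.2, -4.4]
opening: 0.0313
grip_force: 60.0
```

```bash
python3 - <<'E'
from h import *
s=st()
p=read_camera("scene"); cv2.imwrite("pics/c4.png",p["pixels"])
E
```

```text
{'time': 9.6, 'tool_pos': [0.512, 0.372, 0.172], 'tool_rot': [3.14, 0.005, 0.141], 'contact_force': [-0.464, -0.242, -4.427], 'opening': 0.031, 'grip_force': 59.993, 'qpos': [0.508, 0.647, 1.358, 0.0, 1.142, 1.938]}
```

View pics/c4.png

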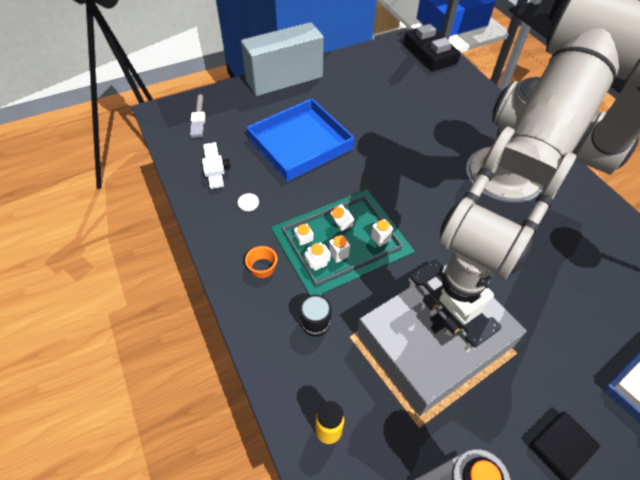

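The cover hangs level over the mat (440,345). Five tubs show in the tray, around (303,232), (341,215), (382,230), (318,253) and (340,246). Setting the cover down.

Emit:
{"op": "arm_command", "data": {"series": [{"x":0,"y":0,"z":5,"rx":0,"ry":0,"rz":0},{"x":0,"y":0,"z":10,"rx":0,"ry":0,"rz":0},{"x":0,"y":0,"z":14,"rx":0,"ry":0,"rz":0},{"x":0,"y":0,"z":16,"rx":0,"ry":0,"rz":0},{"x":0,"y":0,"z":17,"rx":0,"ry":0,"rz":0},{"x":0,"y":0,"z":17.5,"rx":0,"ry":0,"rz":0},{"x":0,"y":0,"z":17.5,"rx":0,"ry":0,"rz":0},{"x":0,"y":0,"z":17.5,"rx":0,"ry":0,"rz":0}]}}

```text
time: 10.45
tool_pos: [0.5143, 0.3722, 0.1588]
tool_rot: [-3.141, -0.001, 0.14]
contact_force: [-1.4, -1.2, -0.3]
opening: 0.032
grip_force: 6.0
```

Emit:
{"op": "arm_command", "data": {"series": [{"x":0,"y":0,"z":0,"rx":0,"ry":0,"rz":0},{"x":0,"y":0,"z":0,"rx":0,"ry":0,"rz":0},{"x":0,"y":0,"z":0,"rx":0,"ry":0,"rz":0},{"x":0,"y":0,"z":0,"rx":0,"ry":0,"rz":0},{"x":0,"y":0,"z":0,"rx":0,"ry":0,"rz":0}], "hand": 85}}

```text
time: 10.95
tool_pos: [0.5142, 0.3722, 0.1583]
tool_rot: [-3.142, -0.0, 0.14]
contact_force: [-0.7, 0.3, 1.3]
opening: 0.0675
grip_force: 0.0
```

Emit:
{"op": "arm_command", "data": {"series": [{"x":0,"y":0,"z":-20,"rx":0,"ry":0,"rz":0},{"x":0,"y":0,"z":-60,"rx":0,"ry":0,"rz":0},{"x":0,"y":20,"z":-105,"rx":0,"ry":0,"rz":0},{"x":-3,"y":60,"z":-130,"rx":0,"ry":0,"rz":2},{"x":-6,"y":105,"z":-145,"rx":0,"ry":0,"rz":4},{"x":-9,"y":150,"z":-155,"rx":0,"ry":0,"rz":7},{"x":-12,"y":195,"z":-165,"rx":0,"ry":0,"rz":7},{"x":-15,"y":240,"z":-171,"rx":0,"ry":0,"rz":7},{"x":-18,"y":285,"z":-171,"rx":0,"ry":0,"rz":7},{"x":-20,"y":330,"z":-171,"rx":0,"ry":0,"rz":7},{"x":-20,"y":365,"z":-171,"rx":0,"ry":0,"rz":7},{"x":-20,"y":365,"z":-171,"rx":0,"ry":0,"rz":7},{"x":-20,"y":365,"z":-171,"rx":0,"ry":0,"rz":7}]}}

```text
time: 12.25
tool_pos: [0.5452, 0.0074, 0.3292]
tool_rot: [-3.141, 0.0, 0.016]
contact_force: [0.4, 0.5, 0.4]
opening: 0.0851
grip_force: 0.0
```

```bash
cat > look.py <<'E'
from h import *
import sys
def look(tag,qs=("short1","broken","kinked","swollen","good1","tray")):
    st()
    for n in("wrist","scene"):
        p=read_camera(n); cv2.imwrite(f"pics/{tag}_{n}.png",p["pixels"])
        for q in qs:
            for a in mark_of(p,q)[:4]:
                if a["confidence"]>.2: print(n,q,np.round(a["point"],3).tolist(),round(a["confidence"],2),proj(p,[a["point"]]).round()[0].tolist())
if __name__=="__main__": look(sys.argv[1])
E
python3 look.py a
```

```text
{'time': 12.25, 'tool_pos': [0.545, 0.007, 0.329], 'tool_rot': [-3.141, 0.0, 0.016], 'contact_force': [0.404, 0.509, 0.351], 'opening': 0.085, 'grip_force': 0.0, 'qpos': [-0.127, 0.354, 1.403, 0.0, 1.385, 1.428]}
wrist short1 [0.657, -0.039, 0.007] 0.58 [369.0, 85.0]
wrist short1 [0.474, 0.052, 0.006] 0.43 [283.0, 251.0]
wrist kinked [0.537, -0.034, 0.006] 0.73 [358.0, 199.0]
wrist swollen [0.658, 0.051, 0.006] 0.66 [281.0, 82.0]
wrist good1 [0.472, 0.053, 0.007] 0.64 [282.0, 252.0]
wrist good1 [0.597, 0.056, 0.008] 0.6 [277.0, 143.0]
wrist tray [0.568, 0.008, 0.001] 0.94 [321.0, 170.0]
scene short1 [0.659, -0.038, 0.009] 0.53 [302.0, 236.0]
scene kinked [0.536, -0.034, 0.005] 0.65 [343.0, 223.0]
scene swollen [0.654, 0.053, 0.006] 0.6 [318.0, 261.0]
scene good1 [0.595, 0.054, 0.005] 0.96 [338.0, 254.0]
scene good1 [0.473, 0.056, 0.008] 0.63 [379.0, 238.0]
scene tray [0.566, 0.013, -0.003] 0.78 [341.0, 240.0]
```

View pics/a_wrist.png

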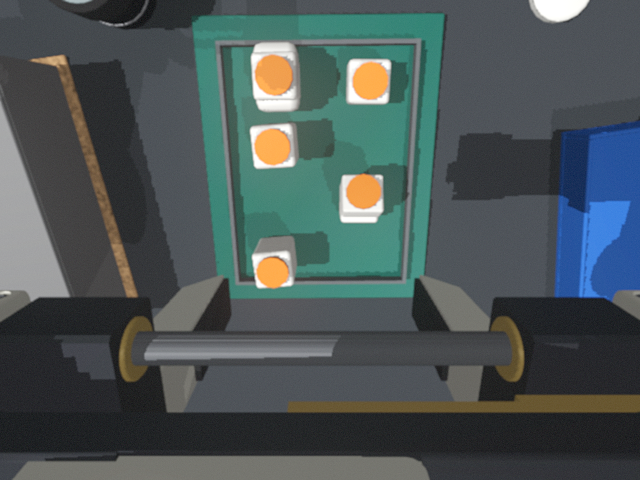

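Wrist view:
- The swollen tub is at (276,77), with bulges.
- The short tub is at (370,81).
- The kinked tub has its cap at (364,190) and leans to +x.
- Sound tubs are at (273,147) and (273,265).

I'll check the caps against the expected heights and work out the yaws.

```bash
python3 - <<'E'
from h import *
S=read_camera("scene"); p=read_camera("wrist")
def caps(P,box):
    h=cv2.cvtColor(P["pixels"],cv2.COLOR_BGR2HSV); m=cv2.inRange(h,(8,150,120),(20,255,255)); 
    n,l,s,c=cv2.connectedComponentsWithStats(m); return [(c[i],s[i][2:]) for i in range(1,n) if 60<s[i][4]<3000 and box[0]<c[i][0]<box[1] and box[2]<c[i][1]<box[3]]
for P,b in((p,(225,420,40,290)),(S,(280,410,190,280))):
    for c,s in caps(P,b):
        print(c.round(1),s,"z68",at_z(P,*c,.068)[:2].round(4),"z44",at_z(P,*c,.044)[:2].round(4))
# triangulate pairs
a=caps(p,(225,420,40,290)); b=caps(S,(280,410,190,280))
for c,_ in a:
    best=None
    for d,_ in b:
        o1,r1=ray(p,*c); o2,r2=ray(S,*d); A=np.c_[r1,-r2]; t=np.linalg.lstsq(A,o2-o1,rcond=None)[0]; P1=o1+t[0]*r1;P2=o2+t[1]*r2
        g=np.linalg.norm(P1-P2); 
        if best is None or g<best[0]: best=(g,(P1+P2)/2)
    print("tri",c.round(),best[0].round(4),best[1].round(4))
h=cv2.cvtColor(p["pixels"],cv2.COLOR_BGR2HSV); m=cv2.inRange(h,(70,80,40),(95,255,255))
for P,z in((p,.006),(S,.006)):
    h=cv2.cvtColor(P["pixels"],cv2.COLOR_BGR2HSV); m=cv2.inRange(h,(70,80,30),(95,255,255)); c=max(cv2.findContours(m,0,1)[0],key=cv2.contourArea)[:,0]
    r=cv2.minAreaRect(np.array([at_z(P,*q,z)[:2] for q in c],np.float32)); print("tray",np.round(r[0],4),np.round(r[1],3),round(r[2],1))
E
```

```text
[274.2  74.6] [  37   40 1119] z68 [0.6596 0.0511] z44 [0.6618 0.0539]
[370.6  80.5] [ 34  36 971] z68 [ 0.6563 -0.0331] z44 [ 0.6583 -0.036 ]
[272.6 146.5] [ 34  34 932] z68 [0.5983 0.0538] z44 [0.5964 0.0568]
[363.7 191.2] [ 33  34 865] z68 [ 0.5582 -0.0321] z44 [ 0.5535 -0.0349]
[272.5 271.6] [ 32  31 722] z68 [0.4737 0.0564] z44 [0.4633 0.0596]
[337.5 212.2] [11 11 92] z68 [ 0.558  -0.0289] z44 [ 0.548  -0.0459]
[316.2 248.8] [11 11 89] z68 [0.6605 0.0534] z44 [0.6531 0.0384]
tri [274.  75.] 0.0003 [0.6597 0.0515 0.0651]
tri [371.  81.] 0.0493 [ 0.6456 -0.0305 -0.0385]
tri [273. 146.] 0.0067 [0.6034 0.0424 0.1697]
tri [364. 191.] 0.0013 [ 0.5567 -0.0324  0.0633]
tri [273. 272.] 0.0756 [0.5641 0.0402 0.1814]
tray [0.5674 0.0103] [0.308 0.249] 1.5
tray [0.5659 0.0143] [0.313 0.255] 1.4
```

Emit:
{"op": "arm_command", "data": {"series": [{"x":40,"y":17,"z":20,"rx":0,"ry":0,"rz":0},{"x":80,"y":34,"z":50,"rx":0,"ry":0,"rz":0},{"x":112,"y":47,"z":90,"rx":0,"ry":0,"rz":0},{"x":112,"y":47,"z":135,"rx":0,"ry":0,"rz":0},{"x":112,"y":47,"z":165,"rx":0,"ry":0,"rz":0},{"x":112,"y":47,"z":190,"rx":0,"ry":0,"rz":0},{"x":112,"y":47,"z":215,"rx":0,"ry":0,"rz":0},{"x":112,"y":47,"z":235,"rx":0,"ry":0,"rz":0},{"x":112,"y":47,"z":243,"rx":0,"ry":0,"rz":0},{"x":112,"y":47,"z":243,"rx":0,"ry":0,"rz":0},{"x":112,"y":47,"z":243,"rx":0,"ry":0,"rz":0}], "hand": 62}}

```text
time: 14.15
tool_pos: [0.6586, -0.0372, 0.0872]
tool_rot: [3.141, -0.002, 0.018]
contact_force: [0.2, -0.6, 0.9]
opening: 0.0624
grip_force: 0.0
```

Emit:
{"op": "arm_command", "data": {"series": [{"x":0,"y":0,"z":0,"rx":0,"ry":0,"rz":0},{"x":0,"y":0,"z":0,"rx":0,"ry":0,"rz":0},{"x":0,"y":0,"z":0,"rx":0,"ry":0,"rz":0},{"x":0,"y":0,"z":0,"rx":0,"ry":0,"rz":0},{"x":0,"y":0,"z":0,"rx":0,"ry":0,"rz":0},{"x":0,"y":0,"z":0,"rx":0,"ry":0,"rz":0}], "hand": 20, "squeeze": 15}}

```text
time: 14.75
tool_pos: [0.6583, -0.0371, 0.0869]
tool_rot: [3.141, -0.001, 0.018]
contact_force: [-0.2, -0.6, 6.3]
opening: 0.0397
grip_force: 15.0
```

Emit:
{"op": "arm_command", "data": {"series": [{"x":0,"y":0,"z":-20,"rx":0,"ry":0,"rz":0},{"x":0,"y":0,"z":-55,"rx":0,"ry":0,"rz":0},{"x":0,"y":0,"z":-90,"rx":0,"ry":0,"rz":0},{"x":-5,"y":20,"z":-110,"rx":0,"ry":0,"rz":0},{"x":-15,"y":60,"z":-110,"rx":0,"ry":0,"rz":-2},{"x":-25,"y":105,"z":-110,"rx":0,"ry":0,"rz":-4},{"x":-35,"y":150,"z":-110,"rx":0,"ry":0,"rz":-6},{"x":-45,"y":195,"z":-110,"rx":0,"ry":0,"rz":-8},{"x":-55,"y":240,"z":-110,"rx":0,"ry":0,"rz":-8},{"x":-68,"y":280,"z":-110,"rx":0,"ry":0,"rz":-8},{"x":-78,"y":315,"z":-105,"rx":0,"ry":0,"rz":-8},{"x":-84,"y":335,"z":-90,"rx":0,"ry":0,"rz":-8},{"x":-84,"y":336,"z":-60,"rx":0,"ry":0,"rz":-8},{"x":-84,"y":336,"z":-35,"rx":0,"ry":0,"rz":-8},{"x":-84,"y":336,"z":-15,"rx":0,"ry":0,"rz":-8},{"x":-84,"y":336,"z":-5,"rx":0,"ry":0,"rz":-8},{"x":-84,"y":336,"z":-2,"rx":0,"ry":0,"rz":-8},{"x":-84,"y":336,"z":-1,"rx":0,"ry":0,"rz":-8},{"x":-84,"y":336,"z":-1,"rx":0,"ry":0,"rz":-8}]}}

```text
time: 16.65
tool_pos: [0.5805, -0.3746, 0.0882]
tool_rot: [3.14, -0.001, 0.157]
contact_force: [-0.2, 0.2, 0.1]
opening: 0.0396
grip_force: 15.0
```

Emit:
{"op": "arm_command", "data": {"series": [{"x":0,"y":0,"z":0,"rx":0,"ry":0,"rz":0},{"x":0,"y":0,"z":0,"rx":0,"ry":0,"rz":0},{"x":0,"y":0,"z":0,"rx":0,"ry":0,"rz":0},{"x":0,"y":0,"z":-30,"rx":0,"ry":0,"rz":0},{"x":0,"y":0,"z":-75,"rx":0,"ry":0,"rz":0},{"x":0,"y":0,"z":-110,"rx":0,"ry":0,"rz":0},{"x":0,"y":0,"z":-120,"rx":0,"ry":0,"rz":0},{"x":0,"y":0,"z":-120,"rx":0,"ry":0,"rz":0}], "hand": 62}}

```text
time: 17.45
tool_pos: [0.5804, -0.3749, 0.2096]
tool_rot: [3.138, -0.003, 0.157]
contact_force: [-0.0, -0.1, -0.2]
opening: 0.0618
grip_force: 0.0
```

```bash
python3 look.py b
```

```text
{'time': 17.45, 'tool_pos': [0.58, -0.375, 0.21], 'tool_rot': [3.138, -0.003, 0.157], 'contact_force': [-0.025, -0.103, -0.15], 'opening': 0.062, 'grip_force': 0.0, 'qpos': [-0.684, 0.713, 1.121, 0.0, 1.304, 0.729]}
wrist short1 [0.585, -0.377, 0.01] 0.83 [324.0, 216.0]
wrist tray [0.505, -0.386, 0.002] 0.24 [320.0, 303.0]
scene short1 [0.583, -0.379, 0.004] 0.54 [278.0, 149.0]
scene kinked [0.54, -0.036, 0.005] 0.56 [341.0, 223.0]
scene swollen [0.651, 0.049, 0.003] 0.96 [318.0, 261.0]
scene good1 [0.594, 0.053, 0.004] 0.71 [339.0, 254.0]
scene good1 [0.47, 0.055, 0.008] 0.66 [380.0, 237.0]
scene tray [0.567, 0.015, 0.001] 0.67 [341.0, 240.0]
```

View pics/b_scene.png

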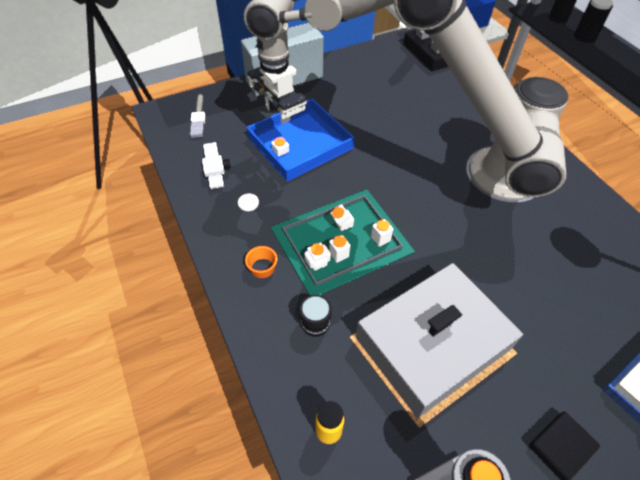

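Emit:
{"op": "arm_command", "data": {"series": [{"x":0,"y":-20,"z":0,"rx":0,"ry":0,"rz":0},{"x":2,"y":-60,"z":0,"rx":0,"ry":0,"rz":2},{"x":4,"y":-105,"z":0,"rx":0,"ry":0,"rz":4},{"x":6,"y":-150,"z":0,"rx":0,"ry":0,"rz":6},{"x":8,"y":-195,"z":0,"rx":0,"ry":0,"rz":8},{"x":10,"y":-240,"z":0,"rx":0,"ry":0,"rz":8},{"x":12,"y":-285,"z":0,"rx":0,"ry":0,"rz":8},{"x":13,"y":-325,"z":0,"rx":0,"ry":0,"rz":8},{"x":13,"y":-343,"z":10,"rx":0,"ry":0,"rz":8},{"x":13,"y":-343,"z":35,"rx":0,"ry":0,"rz":8},{"x":13,"y":-343,"z":60,"rx":0,"ry":0,"rz":8},{"x":13,"y":-343,"z":85,"rx":0,"ry":0,"rz":8},{"x":13,"y":-343,"z":107,"rx":0,"ry":0,"rz":8},{"x":13,"y":-343,"z":119,"rx":0,"ry":0,"rz":8},{"x":13,"y":-343,"z":122,"rx":0,"ry":0,"rz":8},{"x":13,"y":-343,"z":122,"rx":0,"ry":0,"rz":8},{"x":13,"y":-343,"z":122,"rx":0,"ry":0,"rz":8}]}}

```text
time: 19.85
tool_pos: [0.5397, -0.0339, 0.0863]
tool_rot: [3.141, -0.002, 0.017]
contact_force: [-0.9, 0.3, 0.8]
opening: 0.062
grip_force: 0.0
```

Emit:
{"op": "arm_command", "data": {"series": [{"x":0,"y":0,"z":0,"rx":0,"ry":0,"rz":0},{"x":0,"y":0,"z":0,"rx":0,"ry":0,"rz":0},{"x":0,"y":0,"z":0,"rx":0,"ry":0,"rz":0},{"x":0,"y":0,"z":0,"rx":0,"ry":0,"rz":0},{"x":0,"y":0,"z":0,"rx":0,"ry":0,"rz":0},{"x":0,"y":0,"z":0,"rx":0,"ry":0,"rz":0}], "hand": 20}}

```text
time: 20.45
tool_pos: [0.5392, -0.0337, 0.0856]
tool_rot: [3.141, -0.001, 0.017]
contact_force: [-0.5, 0.3, 4.8]
opening: 0.04
grip_force: 15.0
```

Emit:
{"op": "arm_command", "data": {"series": [{"x":0,"y":0,"z":-20,"rx":0,"ry":0,"rz":0},{"x":0,"y":0,"z":-55,"rx":0,"ry":0,"rz":0},{"x":0,"y":0,"z":-90,"rx":0,"ry":0,"rz":0},{"x":-5,"y":20,"z":-110,"rx":0,"ry":0,"rz":0},{"x":-15,"y":60,"z":-115,"rx":0,"ry":0,"rz":-2},{"x":-30,"y":105,"z":-115,"rx":0,"ry":0,"rz":-4},{"x":-45,"y":150,"z":-115,"rx":0,"ry":0,"rz":-6},{"x":-60,"y":195,"z":-115,"rx":0,"ry":0,"rz":-8},{"x":-75,"y":240,"z":-115,"rx":0,"ry":0,"rz":-8},{"x":-90,"y":285,"z":-115,"rx":0,"ry":0,"rz":-8},{"x":-103,"y":330,"z":-110,"rx":0,"ry":0,"rz":-8},{"x":-113,"y":358,"z":-90,"rx":0,"ry":0,"rz":-8},{"x":-114,"y":362,"z":-60,"rx":0,"ry":0,"rz":-8},{"x":-114,"y":362,"z":-35,"rx":0,"ry":0,"rz":-8},{"x":-114,"y":362,"z":-15,"rx":0,"ry":0,"rz":-8},{"x":-114,"y":362,"z":-5,"rx":0,"ry":0,"rz":-8},{"x":-114,"y":362,"z":-2,"rx":0,"ry":0,"rz":-8},{"x":-114,"y":362,"z":-2,"rx":0,"ry":0,"rz":-8},{"x":-114,"y":362,"z":-2,"rx":0,"ry":0,"rz":-8}]}}

```text
time: 22.35
tool_pos: [0.4319, -0.398, 0.0883]
tool_rot: [3.14, -0.001, 0.157]
contact_force: [0.5, 0.7, 0.0]
opening: 0.04
grip_force: 15.0
```

Emit:
{"op": "arm_command", "data": {"series": [{"x":0,"y":0,"z":0,"rx":0,"ry":0,"rz":0},{"x":0,"y":0,"z":0,"rx":0,"ry":0,"rz":0},{"x":0,"y":0,"z":0,"rx":0,"ry":0,"rz":0},{"x":0,"y":0,"z":-30,"rx":0,"ry":0,"rz":0},{"x":0,"y":0,"z":-75,"rx":0,"ry":0,"rz":0},{"x":0,"y":0,"z":-110,"rx":0,"ry":0,"rz":0},{"x":0,"y":0,"z":-120,"rx":0,"ry":0,"rz":0},{"x":0,"y":0,"z":-120,"rx":0,"ry":0,"rz":0}], "hand": 62}}

```text
time: 23.15
tool_pos: [0.4319, -0.3981, 0.2091]
tool_rot: [3.138, -0.002, 0.157]
contact_force: [0.3, -0.0, -0.9]
opening: 0.0623
grip_force: 0.0
```

```bash
python3 look.py c
```

```text
{'time': 23.15, 'tool_pos': [0.432, -0.398, 0.209], 'tool_rot': [3.138, -0.002, 0.157], 'contact_force': [0.281, -0.019, -0.863], 'opening': 0.062, 'grip_force': 0.0, 'qpos': [-0.875, 0.527, 1.468, 0.0, 1.142, 0.538]}
wrist short1 [0.582, -0.378, 0.006] 0.75 [326.0, 10.0]
wrist broken [0.582, -0.377, 0.005] 0.5 [325.0, 10.0]
wrist kinked [0.426, -0.4, 0.005] 0.74 [322.0, 227.0]
scene short1 [0.585, -0.374, 0.004] 0.6 [278.0, 151.0]
scene kinked [0.429, -0.4, 0.007] 0.58 [320.0, 130.0]
scene swollen [0.657, 0.05, 0.005] 0.74 [317.0, 261.0]
scene swollen [0.791, -0.002, -0.001] 0.21 [262.0, 266.0]
scene good1 [0.475, 0.056, 0.006] 0.9 [378.0, 238.0]
scene good1 [0.596, 0.049, 0.005] 0.77 [337.0, 253.0]
scene tray [0.567, 0.012, 0.002] 0.75 [341.0, 239.0]
scene tray [0.736, 0.204, 0.002] 0.34 [315.0, 322.0]
```

Emit:
{"op": "arm_command", "data": {"series": [{"x":15,"y":-20,"z":0,"rx":0,"ry":0,"rz":0},{"x":40,"y":-55,"z":0,"rx":0,"ry":0,"rz":2},{"x":66,"y":-92,"z":0,"rx":0,"ry":0,"rz":4},{"x":93,"y":-129,"z":0,"rx":0,"ry":0,"rz":6},{"x":120,"y":-167,"z":0,"rx":0,"ry":0,"rz":8},{"x":147,"y":-205,"z":0,"rx":0,"ry":0,"rz":8},{"x":174,"y":-243,"z":0,"rx":0,"ry":0,"rz":8},{"x":201,"y":-281,"z":0,"rx":0,"ry":0,"rz":8},{"x":228,"y":-319,"z":0,"rx":0,"ry":0,"rz":8},{"x":255,"y":-356,"z":0,"rx":0,"ry":0,"rz":8},{"x":280,"y":-390,"z":0,"rx":0,"ry":0,"rz":8},{"x":294,"y":-408.5,"z":10,"rx":0,"ry":0,"rz":8},{"x":294,"y":-408.5,"z":40,"rx":0,"ry":0,"rz":8},{"x":294,"y":-408.5,"z":70,"rx":0,"ry":0,"rz":8},{"x":294,"y":-408.5,"z":95,"rx":0,"ry":0,"rz":8},{"x":294,"y":-408.5,"z":113,"rx":0,"ry":0,"rz":8},{"x":294,"y":-408.5,"z":121,"rx":0,"ry":0,"rz":8},{"x":294,"y":-408.5,"z":121,"rx":0,"ry":0,"rz":8},{"x":294,"y":-408.5,"z":121,"rx":0,"ry":0,"rz":8}]}}

```text
time: 25.75
tool_pos: [0.6584, 0.0518, 0.0872]
tool_rot: [3.141, -0.002, 0.018]
contact_force: [0.4, 0.2, -0.4]
opening: 0.062
grip_force: 0.0
```

Emit:
{"op": "arm_command", "data": {"series": [{"x":0,"y":0,"z":0,"rx":0,"ry":0,"rz":0},{"x":0,"y":0,"z":0,"rx":0,"ry":0,"rz":0},{"x":0,"y":0,"z":0,"rx":0,"ry":0,"rz":0},{"x":0,"y":0,"z":0,"rx":0,"ry":0,"rz":0},{"x":0,"y":0,"z":0,"rx":0,"ry":0,"rz":0},{"x":0,"y":0,"z":0,"rx":0,"ry":0,"rz":0}], "hand": 20}}

```text
time: 26.35
tool_pos: [0.6581, 0.0518, 0.0869]
tool_rot: [3.142, -0.001, 0.018]
contact_force: [-1.3, -0.9, 5.8]
opening: 0.0399
grip_force: 15.0
```

Emit:
{"op": "arm_command", "data": {"series": [{"x":0,"y":0,"z":-20,"rx":0,"ry":0,"rz":0},{"x":0,"y":0,"z":-55,"rx":0,"ry":0,"rz":0},{"x":0,"y":0,"z":-90,"rx":0,"ry":0,"rz":0},{"x":-5,"y":20,"z":-115,"rx":0,"ry":0,"rz":0},{"x":-18,"y":60,"z":-120,"rx":0,"ry":0,"rz":-2},{"x":-35,"y":105,"z":-120,"rx":0,"ry":0,"rz":-4},{"x":-52,"y":150,"z":-120,"rx":0,"ry":0,"rz":-6},{"x":-69,"y":195,"z":-120,"rx":0,"ry":0,"rz":-8},{"x":-86,"y":240,"z":-120,"rx":0,"ry":0,"rz":-8},{"x":-103,"y":285,"z":-120,"rx":0,"ry":0,"rz":-8},{"x":-120,"y":330,"z":-120,"rx":0,"ry":0,"rz":-8},{"x":-137,"y":375,"z":-120,"rx":0,"ry":0,"rz":-8},{"x":-150,"y":415,"z":-110,"rx":0,"ry":0,"rz":-8},{"x":-155,"y":435,"z":-85,"rx":0,"ry":0,"rz":-8},{"x":-155,"y":435,"z":-55,"rx":0,"ry":0,"rz":-8},{"x":-155,"y":435,"z":-25,"rx":0,"ry":0,"rz":-8},{"x":-155,"y":435,"z":-8,"rx":0,"ry":0,"rz":-8},{"x":-155,"y":435,"z":-2,"rx":0,"ry":0,"rz":-8},{"x":-155,"y":435,"z":-2,"rx":0,"ry":0,"rz":-8},{"x":-155,"y":435,"z":-2,"rx":0,"ry":0,"rz":-8}]}}

```text
time: 28.35
tool_pos: [0.5109, -0.386, 0.0889]
tool_rot: [3.141, -0.001, 0.157]
contact_force: [-0.3, 0.2, -0.7]
opening: 0.04
grip_force: 15.0
```

Emit:
{"op": "arm_command", "data": {"series": [{"x":0,"y":0,"z":0,"rx":0,"ry":0,"rz":0},{"x":0,"y":0,"z":0,"rx":0,"ry":0,"rz":0},{"x":0,"y":0,"z":0,"rx":0,"ry":0,"rz":0},{"x":0,"y":0,"z":-30,"rx":0,"ry":0,"rz":0},{"x":0,"y":0,"z":-75,"rx":0,"ry":0,"rz":0},{"x":0,"y":0,"z":-120,"rx":0,"ry":0,"rz":0},{"x":0,"y":0,"z":-160,"rx":0,"ry":0,"rz":0},{"x":0,"y":0,"z":-180,"rx":0,"ry":0,"rz":0},{"x":0,"y":0,"z":-180,"rx":0,"ry":0,"rz":0}], "hand": 62}}

```text
time: 29.25
tool_pos: [0.5114, -0.3866, 0.2726]
tool_rot: [3.135, -0.005, 0.157]
contact_force: [0.3, -0.1, -0.5]
opening: 0.0619
grip_force: 0.0
```

```bash
cat > d.py <<'E'
from look import *
look("d",("short1","kinked","swollen","broken","good1","tray","cover","lens","hood","bodycap"))
p=read_camera("scene"); S=p["pixels"]; cv2.imwrite("pics/d_crop.png",cv2.resize(S[90:430,230:530],None,fx=1.76,fy=1.76,interpolation=2))
for n in("scene","side"):
    p=read_camera(n)
    # cap top of knob on mat: z=.004+.137=.141
    h=cv2.cvtColor(p["pixels"],cv2.COLOR_BGR2HSV)
    t=trace(p,"cover")
    if t:
        m=t[0]["pixels"]; g=cv2.cvtColor(p["pixels"],cv2.COLOR_BGR2GRAY); hull=np.zeros(g.shape,np.uint8)
        c=max(cv2.findContours(m.astype(np.uint8),0,1)[0],key=cv2.contourArea); cv2.fillConvexPoly(hull,cv2.convexHull(c),1)
        k=((g<50)&(hull>0)).astype(np.uint8); nn,l,s,cc=cv2.connectedComponentsWithStats(k); i=1+np.argmax(s[1:,4]); ys,xs=np.nonzero(l==i)
        r=cv2.minAreaRect(np.array([at_z(p,x,y,.141)[:2] for x,y in zip(xs,ys)],np.float32)); print(n,"knob",np.round(r[0],3),np.round(r[1],3),round(r[2],1))
E
python3 d.py
```

```text
{'time': 29.25, 'tool_pos': [0.511, -0.387, 0.273], 'tool_rot': [3.135, -0.005, 0.157], 'contact_force': [0.284, -0.064, -0.538], 'opening': 0.062, 'grip_force': 0.0, 'qpos': [-0.767, 0.569, 1.21, 0.0, 1.354, 0.647]}
wrist short1 [0.58, -0.376, 0.007] 0.7 [320.0, 130.0]
wrist kinked [0.428, -0.399, 0.003] 0.88 [319.0, 282.0]
wrist swollen [0.514, -0.388, 0.003] 0.85 [321.0, 201.0]
wrist hood [0.586, -0.375, 0.007] 0.5 [320.0, 124.0]
scene short1 [0.581, -0.373, 0.004] 0.66 [279.0, 151.0]
scene short1 [0.596, 0.053, 0.006] 0.24 [338.0, 253.0]
scene kinked [0.512, 0.373, 0.002] 0.71 [432.0, 343.0]
scene kinked [0.43, -0.404, 0.003] 0.61 [319.0, 131.0]
scene swollen [0.507, -0.386, 0.006] 0.83 [299.0, 140.0]
scene good1 [0.474, 0.055, 0.006] 0.77 [378.0, 238.0]
scene good1 [0.594, 0.052, 0.003] 0.63 [338.0, 254.0]
scene tray [0.562, 0.014, -0.0] 0.64 [342.0, 240.0]
scene cover [0.517, 0.374, 0.002] 0.66 [430.0, 344.0]
scene lens [0.734, 0.204, 0.005] 0.75 [316.0, 321.0]
scene hood [0.791, -0.001, 0.001] 0.89 [262.0, 266.0]
scene hood [0.583, -0.375, 0.002] 0.63 [279.0, 151.0]
scene bodycap [0.744, -0.22, 0.005] 0.49 [248.0, 201.0]
scene knob [0.536 0.39 ] [0.032 0.05 ] 64.4Traceback (most recent call last):
  File "d.py", line 12, in <module>
    k=((g<50)&(hull>0)).astype(np.uint8); nn,l,s,cc=cv2.connectedComponentsWithStats(k); i=1+np.argmax(s[1:,4]); ys,xs=np.nonzero(l==i)
                                                                                             ~~~~~~~~~^^^^^^^^^
    return _wrapfunc(a, 'argmax', axis=axis, out=out, **kwds)
    return bound(*args, **kwds)
ValueError: attempt to get argmax of an empty sequence
```

View pics/d_crop.png

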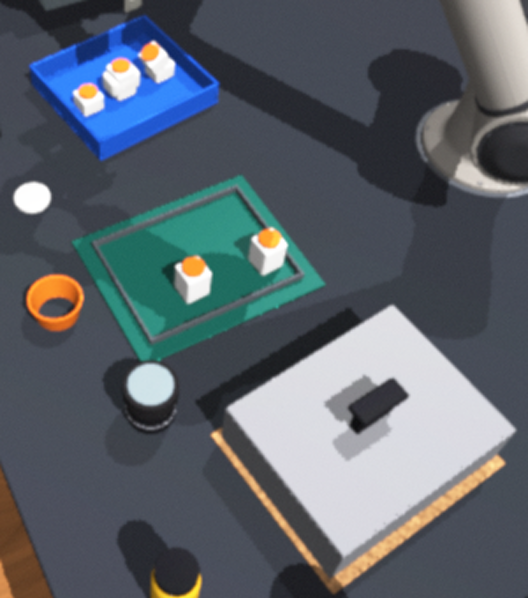

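The swollen, short and kinked tubs are in the bin. Sound tubs stand at crop (193,278) and (268,250), and the cover sits on the mat. Next I fetch the cover.

Emit:
{"op": "arm_command", "data": {"series": [{"x":4,"y":-25,"z":0,"rx":0,"ry":0,"rz":0},{"x":11,"y":-67,"z":0,"rx":0,"ry":0,"rz":0},{"x":18,"y":-111,"z":0,"rx":0,"ry":0,"rz":0},{"x":25,"y":-155,"z":0,"rx":0,"ry":0,"rz":1},{"x":32,"y":-199,"z":0,"rx":0,"ry":0,"rz":1},{"x":39,"y":-243,"z":0,"rx":0,"ry":0,"rz":1},{"x":46,"y":-287,"z":0,"rx":0,"ry":0,"rz":1},{"x":53,"y":-331,"z":0,"rx":0,"ry":0,"rz":1},{"x":60,"y":-375,"z":0,"rx":0,"ry":0,"rz":1},{"x":67,"y":-419,"z":0,"rx":0,"ry":0,"rz":1},{"x":75,"y":-463,"z":0,"rx":0,"ry":0,"rz":1},{"x":82,"y":-507,"z":0,"rx":0,"ry":0,"rz":1},{"x":89,"y":-551,"z":0,"rx":0,"ry":0,"rz":1},{"x":96,"y":-595,"z":0,"rx":0,"ry":0,"rz":1},{"x":104,"y":-639,"z":0,"rx":0,"ry":0,"rz":1},{"x":111,"y":-683,"z":0,"rx":0,"ry":0,"rz":1},{"x":117,"y":-720,"z":0,"rx":0,"ry":0,"rz":1},{"x":121.5,"y":-749,"z":0,"rx":0,"ry":0,"rz":1},{"x":121.5,"y":-749,"z":0,"rx":0,"ry":0,"rz":1},{"x":121.5,"y":-749,"z":0,"rx":0,"ry":0,"rz":1}]}}

```text
time: 32.6
tool_pos: [0.513, 0.3732, 0.2678]
tool_rot: [3.141, 0.0, 0.141]
contact_force: [-0.0, -0.3, 0.4]
opening: 0.0618
grip_force: 0.0
```

```bash
python3 - <<'E'
from h import *
st()
p=read_camera("wrist"); cv2.imwrite("pics/e.png",p["pixels"])
c=np.array([.5143,.3722]); ex=np.array([np.cos(.14),np.sin(.14)]); ey=np.array([-ex[1],ex[0]])
print(proj(p,[[*(c+37*s*.001*ex+16*.001*t*ey),.141] for s,t in((1,1),(1,-1),(-1,1),(-1,-1))]).round(1))
print([(m["point"],m["confidence"]) for m in mark_of(p,"cover")[:1]])
E
```

```text
{'time': 32.6, 'tool_pos': [0.513, 0.373, 0.268], 'tool_rot': [3.141, 0.0, 0.141], 'contact_force': [-0.038, -0.254, 0.446], 'opening': 0.062, 'grip_force': 0.0, 'qpos': [0.508, 0.564, 1.233, -0.0, 1.345, 1.938]}
[[296.2 192. ]
 [350.4 192.1]
 [298.3 304.5]
 [347.6 304.6]]
[([0.5083, 0.3713, 0.0041], 0.87)]
```

View pics/e.png

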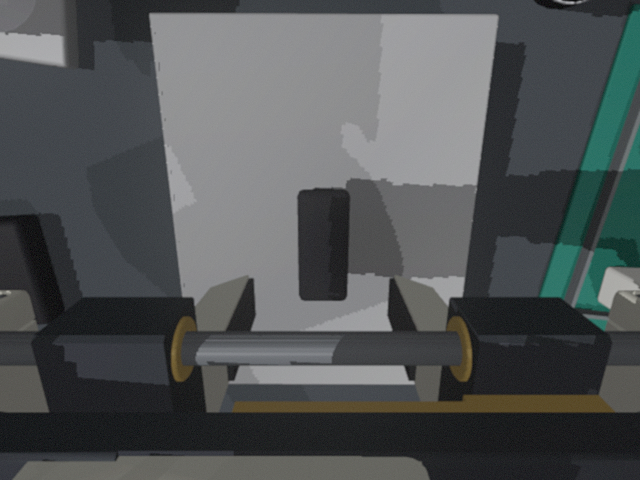

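The knob at (298–349, 190–300) matches where the cover was placed. Descending to grip.

Emit:
{"op": "arm_command", "data": {"series": [{"x":1,"y":1,"z":30,"rx":0,"ry":0,"rz":0},{"x":1,"y":1,"z":65,"rx":0,"ry":0,"rz":0},{"x":1,"y":1,"z":90,"rx":0,"ry":0,"rz":0},{"x":1,"y":1,"z":103,"rx":0,"ry":0,"rz":0},{"x":1,"y":1,"z":109,"rx":0,"ry":0,"rz":0},{"x":1,"y":1,"z":109,"rx":0,"ry":0,"rz":0},{"x":1,"y":1,"z":109,"rx":0,"ry":0,"rz":0}]}}

```text
time: 33.4
tool_pos: [0.5151, 0.3722, 0.1607]
tool_rot: [-3.141, -0.002, 0.139]
contact_force: [0.4, -0.1, 0.0]
opening: 0.0619
grip_force: 0.0
```

Emit:
{"op": "arm_command", "data": {"series": [{"x":0,"y":0,"z":0,"rx":0,"ry":0,"rz":0},{"x":0,"y":0,"z":0,"rx":0,"ry":0,"rz":0},{"x":0,"y":0,"z":0,"rx":0,"ry":0,"rz":0},{"x":0,"y":0,"z":0,"rx":0,"ry":0,"rz":0},{"x":0,"y":0,"z":0,"rx":0,"ry":0,"rz":0},{"x":0,"y":0,"z":0,"rx":0,"ry":0,"rz":0},{"x":0,"y":0,"z":0,"rx":0,"ry":0,"rz":0},{"x":0,"y":0,"z":0,"rx":0,"ry":0,"rz":0}], "hand": 5, "squeeze": 60}}

```text
time: 34.2
tool_pos: [0.5144, 0.3721, 0.1595]
tool_rot: [-3.142, -0.0, 0.14]
contact_force: [-0.9, -0.8, 2.7]
opening: 0.0309
grip_force: 60.0
```

Emit:
{"op": "arm_command", "data": {"series": [{"x":0,"y":0,"z":-8,"rx":0,"ry":0,"rz":0},{"x":0,"y":0,"z":-25,"rx":0,"ry":0,"rz":0},{"x":0,"y":0,"z":-50,"rx":0,"ry":0,"rz":0},{"x":0,"y":0,"z":-75,"rx":0,"ry":0,"rz":0},{"x":0,"y":0,"z":-100,"rx":0,"ry":0,"rz":0},{"x":0,"y":0,"z":-125,"rx":0,"ry":0,"rz":0},{"x":0,"y":0,"z":-135,"rx":0,"ry":0,"rz":0},{"x":0,"y":0,"z":-135,"rx":0,"ry":0,"rz":0},{"x":0,"y":0,"z":-135,"rx":0,"ry":0,"rz":0}]}}

```text
time: 35.1
tool_pos: [0.514, 0.3718, 0.2927]
tool_rot: [3.141, 0.002, 0.14]
contact_force: [-1.0, -0.3, -5.4]
opening: 0.0311
grip_force: 60.0
```

```bash
python3 - <<'E'
from h import *
st()
for n in("scene","side"):
    p=read_camera(n); cv2.imwrite(f"pics/f_{n}.png",p["pixels"])
    for q in("good1","swollen","kinked","short1","tray"):
        for a in mark_of(p,q)[:4]:
            if a["confidence"]>.3: print(n,q,np.round(a["point"],3).tolist(),round(a["confidence"],2))
E
```

```text
{'time': 35.1, 'tool_pos': [0.514, 0.372, 0.293], 'tool_rot': [3.141, 0.002, 0.14], 'contact_force': [-0.959, -0.315, -5.371], 'opening': 0.031, 'grip_force': 59.998, 'qpos': [0.506, 0.549, 1.191, -0.0, 1.405, 1.937]}
scene good1 [0.596, 0.051, 0.002] 0.77
scene good1 [0.472, 0.056, 0.005] 0.62
scene swollen [0.509, -0.387, 0.004] 0.63
scene swollen [0.507, -0.382, 0.002] 0.36
scene kinked [0.431, -0.4, 0.008] 0.65
scene short1 [0.58, -0.373, 0.005] 0.78
scene tray [0.564, 0.013, 0.002] 0.74
side good1 [0.472, 0.054, 0.005] 0.77
side good1 [0.598, 0.054, 0.006] 0.68
side swollen [0.51, -0.384, 0.004] 0.6
side swollen [0.737, 0.201, -0.003] 0.33
side kinked [0.43, -0.399, 0.004] 0.93
side short1 [0.578, -0.374, 0.009] 0.84
side tray [0.566, 0.01, 0.002] 0.65
```

View pics/f_side.png

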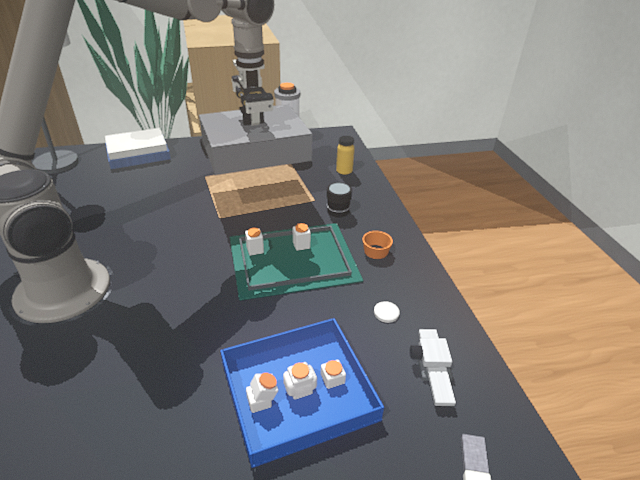

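Both sound tubs are inside the rim, the three rejects are in the bin, and the cover is held level. Moving it over the tray.

Emit:
{"op": "arm_command", "data": {"series": [{"x":0,"y":15,"z":0,"rx":0,"ry":0,"rz":0},{"x":0,"y":45,"z":0,"rx":0,"ry":0,"rz":1},{"x":0,"y":80,"z":0,"rx":0,"ry":0,"rz":2},{"x":0,"y":115,"z":0,"rx":0,"ry":0,"rz":3},{"x":0,"y":150,"z":0,"rx":0,"ry":0,"rz":4},{"x":0,"y":185,"z":0,"rx":0,"ry":0,"rz":5},{"x":0,"y":220,"z":0,"rx":0,"ry":0,"rz":6},{"x":0,"y":255,"z":0,"rx":0,"ry":0,"rz":7},{"x":0,"y":290,"z":0,"rx":0,"ry":0,"rz":7},{"x":0,"y":325,"z":0,"rx":0,"ry":0,"rz":7},{"x":0,"y":350,"z":0,"rx":0,"ry":0,"rz":7},{"x":0.5,"y":363,"z":0,"rx":0,"ry":0,"rz":7},{"x":0.5,"y":367,"z":0,"rx":0,"ry":0,"rz":7},{"x":0.5,"y":367,"z":25,"rx":0,"ry":0,"rz":7},{"x":0.5,"y":367,"z":50,"rx":0,"ry":0,"rz":7},{"x":0.5,"y":367,"z":75,"rx":0,"ry":0,"rz":7},{"x":0.5,"y":367,"z":95,"rx":0,"ry":0,"rz":7},{"x":0.5,"y":367,"z":103,"rx":0,"ry":0,"rz":7},{"x":0.5,"y":367,"z":105,"rx":0,"ry":0,"rz":7},{"x":0.5,"y":367,"z":105,"rx":0,"ry":0,"rz":7}]}}

```text
time: 37.7
tool_pos: [0.5664, 0.0092, 0.1899]
tool_rot: [3.142, -0.001, 0.018]
contact_force: [0.2, -0.1, -4.9]
opening: 0.0313
grip_force: 60.0
```

```bash
python3 - <<'E'
from h import *
st()
a=read_camera("side")["pixels"][190:310,210:390]; b=read_camera("scene")["pixels"][160:300,260:430]
cv2.imwrite("pics/g.png",np.hstack([cv2.resize(a,(420,280),interpolation=2),cv2.resize(b,(340,280),interpolation=2)]))
E
```

```text
{'time': 37.7, 'tool_pos': [0.566, 0.009, 0.19], 'tool_rot': [3.142, -0.001, 0.018], 'contact_force': [0.176, -0.114, -4.87], 'opening': 0.031, 'grip_force': 59.998, 'qpos': [-0.119, 0.514, 1.551, 0.0, 1.075, 1.433]}
```

View pics/g.png

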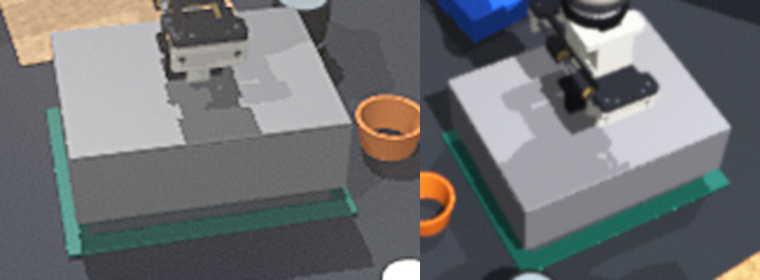

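The cover hovers level, about 28 mm above its seat and centred on the plate. Lowering and releasing it.

Emit:
{"op": "arm_command", "data": {"series": [{"x":0,"y":0,"z":8,"rx":0,"ry":0,"rz":0},{"x":0,"y":0,"z":15,"rx":0,"ry":0,"rz":0},{"x":0,"y":0,"z":21,"rx":0,"ry":0,"rz":0},{"x":0,"y":0,"z":25,"rx":0,"ry":0,"rz":0},{"x":0,"y":0,"z":27,"rx":0,"ry":0,"rz":0},{"x":0,"y":0,"z":28,"rx":0,"ry":0,"rz":0},{"x":0,"y":0,"z":28.5,"rx":0,"ry":0,"rz":0},{"x":0,"y":0,"z":28.5,"rx":0,"ry":0,"rz":0},{"x":0,"y":0,"z":28.5,"rx":0,"ry":0,"rz":0}]}}

```text
time: 38.7
tool_pos: [0.5659, 0.0088, 0.1614]
tool_rot: [3.141, -0.0, 0.018]
contact_force: [-5.7, 0.4, 4.4]
opening: 0.0313
grip_force: 60.0
```

```bash
python3 -c "from h import *;st()"
```

```text
{'time': 38.7, 'tool_pos': [0.566, 0.009, 0.161], 'tool_rot': [3.141, -0.0, 0.018], 'contact_force': [-5.695, 0.44, 4.38], 'opening': 0.031, 'grip_force': 59.998, 'qpos': [-0.12, 0.548, 1.583, -0.0, 1.011, 1.433]}
```

Contact is at the expected height, so I release and rise.

Emit:
{"op": "arm_command", "data": {"series": [{"x":0,"y":0,"z":0,"rx":0,"ry":0,"rz":0},{"x":0,"y":0,"z":0,"rx":0,"ry":0,"rz":0},{"x":0,"y":0,"z":0,"rx":0,"ry":0,"rz":0},{"x":0,"y":0,"z":0,"rx":0,"ry":0,"rz":0},{"x":0,"y":0,"z":0,"rx":0,"ry":0,"rz":0},{"x":0,"y":0,"z":-15,"rx":0,"ry":0,"rz":0},{"x":0,"y":0,"z":-45,"rx":0,"ry":0,"rz":0},{"x":0,"y":0,"z":-85,"rx":0,"ry":0,"rz":0},{"x":0,"y":0,"z":-125,"rx":0,"ry":0,"rz":0},{"x":-20,"y":0,"z":-140,"rx":0,"ry":0,"rz":0},{"x":-60,"y":0,"z":-140,"rx":0,"ry":0,"rz":0},{"x":-60,"y":0,"z":-140,"rx":0,"ry":0,"rz":0},{"x":-60,"y":0,"z":-140,"rx":0,"ry":0,"rz":0}], "hand": 80}}

```text
time: 40.0
tool_pos: [0.5058, 0.0077, 0.3012]
tool_rot: [3.141, -0.001, 0.017]
contact_force: [0.5, -0.0, 0.1]
opening: 0.08
grip_force: 0.0
```

```bash
python3 - <<'E'
from h import *
st()
ps={n:read_camera(n) for n in("side","scene")}
a=ps["side"]["pixels"][190:430,210:400]; b=ps["scene"]["pixels"][160:300,260:430]
cv2.imwrite("pics/i.png",np.hstack([cv2.resize(a,(396,500),interpolation=2),cv2.resize(b,(400,500),interpolation=2)]))
for n,p in ps.items():
    for q in("cover","lens","hood","bodycap","short1","kinked","swollen"):
        for x in mark_of(p,q)[:1]: print(n,q,np.round(x["point"],3).tolist(),round(x["confidence"],2))
E
```

```text
{'time': 40.0, 'tool_pos': [0.506, 0.008, 0.301], 'tool_rot': [3.141, -0.001, 0.017], 'contact_force': [0.533, -0.001, 0.127], 'opening': 0.08, 'grip_force': 0.0, 'qpos': [-0.136, 0.299, 1.561, 0.0, 1.28, 1.417]}
side cover [0.566, 0.012, 0.011] 0.79
side lens [0.741, 0.2, -0.002] 0.84
side hood [0.793, 0.001, 0.001] 0.91
side bodycap [0.746, -0.218, 0.004] 0.93
side short1 [0.579, -0.377, 0.006] 0.76
side kinked [0.43, -0.398, 0.006] 0.61
side swollen [0.507, -0.384, 0.002] 0.65
scene cover [0.565, 0.011, 0.006] 0.77
scene lens [0.737, 0.208, 0.001] 0.96
scene hood [0.789, 0.001, 0.002] 0.71
scene bodycap [0.746, -0.219, -0.0] 0.81
scene short1 [0.584, -0.377, 0.002] 0.74
scene kinked [0.434, -0.403, 0.006] 0.49
scene swollen [0.506, -0.384, 0.005] 0.93
```

View pics/i.png

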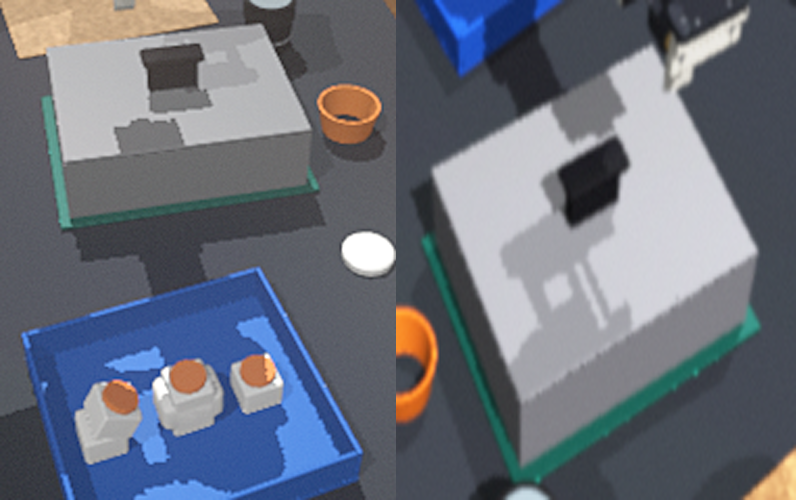

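The cover stands flat on the plate all round, the three misshapen tubs are in the bin, and the bystanders have not moved. Handing in.

```bash
python3 -c "from cell import *;print(hand_in())"
```

```text
the job is handed in; nothing more can be done
None
```

The job is done and handed in: all three misshapen tubs (short, kinked, swollen) are in the blue bin, the two sound tubs were inside the rim when last seen before covering, the cover is back flat on the tray, and the lens, hood and body cap have not moved.

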